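Lock a spring channel nut into the microscope accessory rail

TASK

Take the winged channel nut with the bar-shaped foot, put its foot lengthwise down into the slot of the accessory rail on the open side of the dark stop block, and slide it gently along until its collar is up against the stop, the only place where it can turn. There press it down against the sprung strip, twist it a quarter turn either way, and let it rise and let go, so that its grooves catch the rail's lips and it stands upright and locked across the slot. Do not force the nut in the rail (keep its contact forces well below 30 N), and leave the look-alike with the round foot, the glass dish, the objective and the amber jar where they are.

Things in the scene. Friction and masses are not known exactly. Their poses are not given: they have to be found in the camera images.
- nut: Steel channel nut with grey wing, 72 mm high, some 100 g, upright on the bench left or right of the rail (place swapped at random with the look-alike). Bar foot 38 (x) x 19 (y) x 6 mm; the lowest 2 mm are 36 x 16. Origin: centre of its underside, z up, x along foot and wing (x and -x alike). Poses of nut and its points are not reported while the fingers hold it.
- nut_grooves (a point): Point on the nut's axis at the grooves' floor, 6 mm above its underside. On both ends of the foot stands a tooth 3 mm thick, 4 mm high (top 10 mm above the underside); between it and the round neck (16 mm across) is the groove, from x = 8 to 16 mm, for the rail's turned-down lip edges.
- nut_collar (a point): Centre of the underside of the nut's round collar, 21 mm above the nut's underside. Collar 32 mm across, 5 mm thick.
- nut_wing (a point): Best point to hold: in the nut's wing, 63 mm above its underside. The wing is flat, 34 (x) x 14 (y) mm, from 43 to 71 mm above the underside, on a thin neck of 14 mm. Grip it across its 14 mm, fingertips no lower than 44 mm above the nut's underside so that they pass over the stop.
- rail: Aluminium channel fixed to the bench, 260 mm long (304 with end feet), 52 wide, 36 high. Origin: centre of its underside, x along the slot towards the stop, z up. The slot in the top is 22 mm wide, the whole length; lips 3 mm thick end in 3 mm thick edges (y = 11 to 14 mm either side) turned down to 28 mm height. The nut turned square and let up hooks its grooves there.
- slot_entry (a point): Good place to put the nut in: middle of the slot at lip top height (36 mm), 60 mm from the rail's middle away from the stop. The foot goes in lengthwise with 1.5 mm free on each side, then slides along the slot towards the rail's +x.
- stop_zone (a point): Mid slot, lip top height, rail x = +50 mm, not the stop. A dark steel stop block 26 (along x) x 50 x 18 mm is clamped on the lips; its flat face to -x lies anywhere from rail x = +20 to +80 mm: not reported, find by touch or sight. Fillers under the lips let the foot turn freely only with the collar 0 to 2 mm short of the face (1 mm is best).
- strip_rest (a point): Top of the sprung strip in the channel at rest, mid rail, 24 mm above the rail's underside. It yields at 2.4 N, plus 1.2 N per mm, for 12 mm. To turn, the nut must be 6 mm or more below where it first meets the strip (about 10 N); at 9 mm its collar lands on the lips and force climbs steeply. 7 to 8 mm is right.
- locked_height (a point): Where the nut's underside comes to rest when locked: 22 mm above the rail's underside (this point: mid rail, fixed). After the turn the nut rises about 5 mm until the grooves' floor meets the lip edges; the strip holds it up with about 5 N. Turned less than about 80 degrees the teeth catch under the edges, 4 mm lower.
- foot: Look-alike of the nut: same wing, necks and collar, but a round disc foot (38 mm across, 10 mm thick) that does not fit the slot. Leave alone. Origin: centre of its underside.
- dish: Shallow round glass dish, 60 mm across, 14 mm high. Leave alone. Origin: centre of underside.
- objective: Steel microscope objective standing on its thread end, 34 mm across, 44 mm high. Leave alone. Origin: centre of underside.
- vial: Amber glass jar with white cap, 28 mm across, 55 mm high. Leave alone. Origin: centre of underside.
Not all that is in view belongs to the job. Leave any turquoise or yellow look-alike of the nut alone.

How it is judged:
On the way, in this order (a step that is already met when the one before it is completed fails the run):
1. the nut's foot is down in the slot, lengthwise (z of nut in the frame of rail between 0.012 and 0.027 m and y of nut in the frame of rail between -0.005 and 0.005 m and x of nut in the frame of rail between -0.12 and 0.12 m and angle between the x axis of nut and the x axis of rail, either way round below 0.2 rad), for 0.2 s.
2. the nut is pressed down against the strip and turned most of the way across the channel (z of nut in the frame of rail between 0.01 and 0.0195 m and angle between the x axis of nut and the y axis of rail, either way round below 0.5 rad), for 0.05 s.
At the end, for the whole second after the job is handed in: The nut stands upright (within 7 degrees) in the rail, foot across the slot (within 12 degrees of square), risen so that its underside is 20.5 to 23.5 mm above the rail's underside, that is with both grooves caught on the lips, centred on the slot within 5 mm, at rest and released (z of nut in the frame of rail between 0.0205 and 0.0235 m and y of nut in the frame of rail between -0.005 and 0.005 m and angle between the x axis of nut and the y axis of rail, either way round below 0.22 rad and angle between nut's own z axis and vertical below 0.12 rad and linear speed of nut below 0.02 m/s); the robot touches nothing.
It fails at once if the nut is forced: more than 30 N between nut and rail (with its strip and stop) (contact force between nut and rail above 30 N).
It fails at once if the look-alike, the dish, the objective or the amber jar is shifted by more than 30 mm (distance of any of foot, dish, objective, vial from where it was at the start of the episode above 0.03 m).
It also fails if it takes over 58 s, if anything falls off the work surface, if the arm or the gripper's body presses on something with over 40 N, if the wrist force passes 120 N, or if a joint passes its speed limit or range.

ROBOT

A 6-joint arm with a two-finger parallel gripper is mounted at the origin on the work surface. World frame = base frame: x ahead of the robot, y to its left, z up, the work surface at z = 0. Lengths are in m, angles in rad, forces in N, time in s.
With the tool pointing down it reaches from about 0.35 to 0.975 m from the base axis. Payload 4.9 kg.
Tool frame: the origin (TCP) lies at the very end of the fingers, on their centre line; the grasp point (between the pads) lies 19 mm behind it (ctrl.grip_point_offset is the distance from the TCP to the grasp point, in m); z points along the fingers, y is the line along which they close (so a half turn about z gives the same grasp; the last joint's range is limited). The gripper opens to 85 mm and grips with 20 to 120 N. Pads are 22 mm wide; open, the fingers measure 114 mm over their backs; the gripper's body (76 mm by 85 mm) begins 54 mm behind the grasp point. The pads swing forward as they close: fully open they stand 13 mm farther back than shut.
Start: joints at [-1.287, 0.053, 1.613, -0, 1.476, -0.119], TCP at [0.245, -0.575, 0.231] pointing down, gripper open.
Joint ranges: [-3.01, 3.01], [-1.01, 2.22], [0.06, 2.58], [-1.02, 4.17], [0.09, 2.62], [-3.14, 3.14]. Speed limits (rad/s): [2.57, 2.57, 3.14, 3.14, 3.14, 3.14].

INTERFACE

Orientations are given as a rotation vector (axis times angle).
In Python, from station import ctrl gives the robot as it stands.
- The arm moves only by the tool send_rows, never from a script. Its argument "rows" is a list of rows, each a list of 3 entries, a list of its own where there are three numbers: the finger opening in cm, from 0 to 8.54, then the shift along the tool's x, y, z in cm, then the turn about the tool's z in degrees. A call has 1 to 10 rows; each row shifts and turns the commanded pose from where the row before left it, along the tool's axes as they then stand; what a row does not reach is not made up. A row lasts 1/8 s, in which the tool goes at most 62.5 mm and 10.7 degrees, less where a joint would pass 70% of its speed; a pose out of reach is approached as far as the arm can. A call with a gripper value outside its range is refused whole. The fingers move at their own pace and stop on an object; "newtons" is the grip in N (left out, the last holds). Time passes only in rows, so rows that do not move let the fingers close. It gives the time, the measured TCP pose, the force, the opening and the grip force at its end, in the units of the state.
- ctrl.get_obs(): the state, without advancing time (a new reading comes with each control period).
- ctrl.get_image(name): name is "side" or "top"; returns a dict with "frame" (384x512x3 uint8, red, green, blue), "range_z" (384x512 float32, m along the optical axis (not along the pixel's ray), 0 where there is no reading), "fx", "fy", "cx", "cy" (pixels), "cam_to_world" (4x4, takes a point from camera to world coordinates). Camera axes: x right, y down, z forward; pixel columns grow to the right and rows downward; lengths in m; the calibration is good to about 2 mm. A picture is of the moment at which its call begins.
- ctrl.finish_job(): hands the job in; it is judged then, once.
The state is a dict: "t": time; "q": joint angles; "dq": joint speeds; "effort": joint torques, N m; "tool_pos": TCP position; "tool_rot": TCP orientation; "contact_force": force on the tool from outside, world axes, zero at the start; "wrist_torque": the same for the moment, N m; "opening": finger opening in m; "grip_force": force on a finger pad.
Only numpy, scipy, OpenCV 4.12 (cv2) and the standard library are available. Lean on these libraries where they do the work, as an engineer would, in place of code of your own. Each camera call takes 0.05 s, during which the arm holds its last target. There are 200 camera calls.

## Working session

There is one attempt and no reset: what is moved stays moved. The work goes in short steps, Python scripts to look and compute and a tool call to move; the robot and the scene stay as the last step left them, time stands still between calls to the robot, and variables do not carry over. Pictures are saved under pics/ and viewed, at most 10 in all, crops included, and the job is handed in when it is done.

Besides the shell and the picture viewer there is one more tool, called by a JSON object that holds its "api" and its "payload". send_rows: Moves the arm, as the interface text tells. Its arguments: {"type":"object","properties":{"rows":{"type":"array","items":{"type":"array"}},"newtons":{"type":"number"}},"required":["rows"]}

```bash
mkdir -p pics; ls; cat > h.py <<'E'
import numpy as np, cv2
from station import ctrl
def pts(im):
    z=im["range_z"]; v,u=np.indices(z.shape)
    P=np.stack([(u-im["cx"])/im["fx"]*z,(v-im["cy"])/im["fy"]*z,z],-1)
    T=np.array(im["cam_to_world"]); W=P@T[:3,:3].T+T[:3,3]; W[z==0]=np.nan; return W
def save(n,f,s=1): cv2.imwrite("pics/"+n,cv2.resize(f[:,:,::-1],None,fx=s,fy=s,interpolation=cv2.INTER_CUBIC))
E
python3 - <<'E'
from h import *
o=ctrl.get_obs();print(o, ctrl.grip_point_offset)
for n in("top","side"):
    im=ctrl.get_image(n); save(n+"0.png",im["frame"],1.5); np.savez("/tmp/"+n+"0.npz",**im); print(n,im["fx"],im["cx"],im["cy"],np.round(im["cam_to_world"],3).tolist())
E
```

```text
pics
{'t': 0.0, 'q': array([-1.28698688e+00,  5.33614505e-02,  1.61433108e+00, -2.83763421e-06,
        1.47601683e+00, -1.19002889e-01]), 'dq': array([-0.00101658,  0.00093787, -0.00063204, -0.00021971, -0.00125253,
       -0.00021686]), 'effort': array([-1.88830505e-03, -3.93682981e+01, -3.70181465e+01, -3.01533046e-04,
        6.99072421e-03,  4.01683764e-06]), 'tool_pos': array([ 0.24482089, -0.57435475,  0.23003804]), 'tool_rot': array([-3.07602252e+00, -6.28045500e-01,  2.77908980e-04]), 'contact_force': array([-0.66411851, -0.03976507, -0.08809014]), 'wrist_torque': array([ 0.04700749, -0.08550923, -0.00435223]), 'grip_force': 0.0, 'opening': 0.08535201379811859} 0.0187
top 373.90065089745696 259.83039786950894 195.82985254798965 [[-0.158, -0.962, 0.223, 0.325], [-0.987, 0.153, -0.04, -0.028], [0.005, -0.227, -0.974, 0.934], [0.0, 0.0, 0.0, 1.0]]
side 434.28230270796274 256.5622469872706 189.69066445018638 [[-0.853, -0.289, 0.435, 0.038], [-0.522, 0.494, -0.696, 0.73], [-0.014, -0.82, -0.572, 0.692], [0.0, 0.0, 0.0, 1.0]]
```

View pics/top0.png

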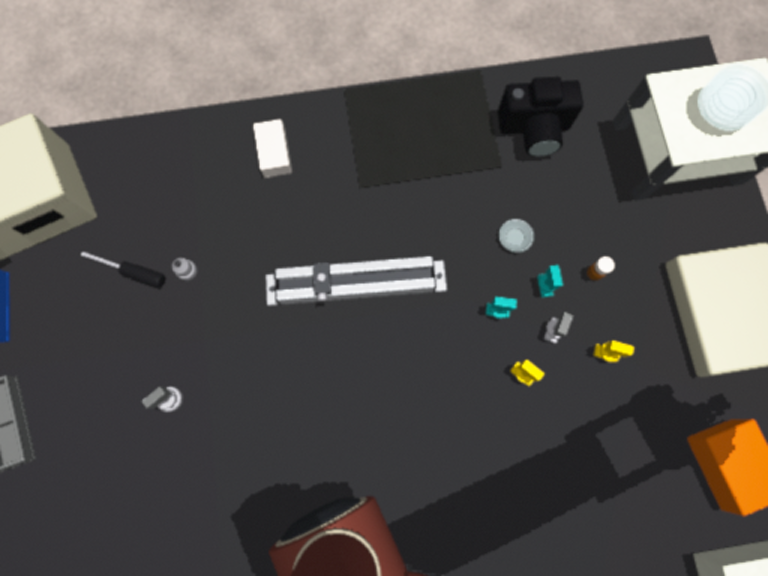

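View pics/side0.png

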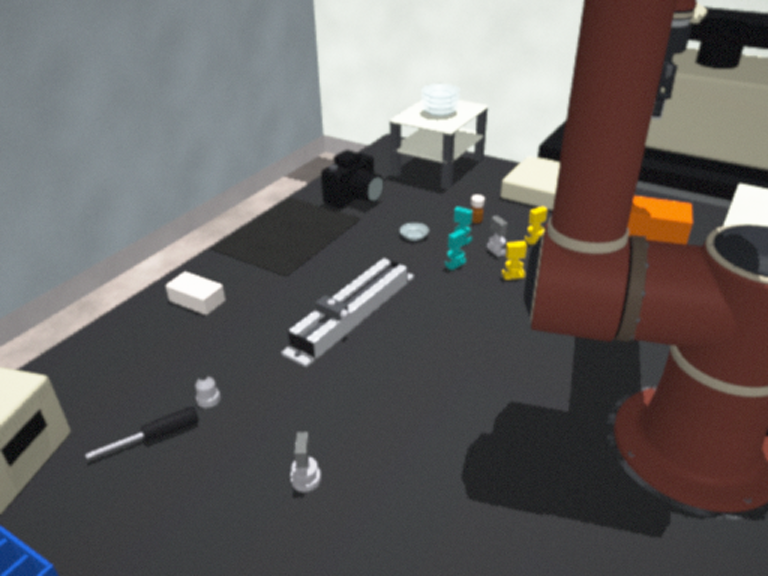

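The top view shows two grey candidates: A at (558,327), among the turquoise and yellow decoys, and B at (162,398), which seems to have a round foot. The rail runs from (268,290) to (445,275), with the stop at (321,282). I'll enlarge both candidates to confirm.

```bash
python3 - <<'E'
from h import *
t=dict(np.load("/tmp/top0.npz"));s=dict(np.load("/tmp/side0.npz"))
f=lambda a,s_:cv2.resize(a,(380,290),interpolation=cv2.INTER_CUBIC)
T,S=t["frame"],s["frame"]
row1=np.hstack([f(T[185:255,325:417],0),f(T[235:305,65:157],0)])
row2=np.hstack([f(S[130:200,290:382],0),f(S[275:345,157:249],0)])
save("cand.png",np.vstack([row1,row2]))
# measure
for n,im in(("top",t),("side",s)):
    W=pts(im);F=im["frame"].astype(int)
    sat=F.max(-1)-F.min(-1)
    m=((sat<35)&(F.max(-1)>75)&(W[...,2]>0.004)&(W[...,2]<0.09)).astype(np.uint8)
    k,l,st,c=cv2.connectedComponentsWithStats(m)
    for i in range(1,k):
        if st[i,4]>25:
            w=W[l==i]; print(n,np.round(c[i]),st[i,4],"mean",np.round(w.mean(0),3),"min",np.round(w.min(0),3),"max",np.round(w.max(0),3))
            hi=w[w[:,2]>0.06]
            if 8<len(hi)<300: print("   top>60mm",len(hi),hi.mean(0).round(4),cv2.minAreaRect((hi[:,:2]*1000).astype(np.float32)))
E
```

```text
top [432.  90.] 680 mean [ 0.728 -0.54   0.072] min [ 0.657 -0.564  0.065] max [ 0.795 -0.52   0.086]
top [181.  98.] 719 mean [0.825 0.099 0.033] min [0.785 0.074 0.004] max [0.877 0.131 0.042]
top [ 35. 135.] 1537 mean [0.773 0.471 0.046] min [0.706 0.42  0.004] max [0.904 0.583 0.09 ]
top [363.  98.] 125 mean [ 0.745 -0.37   0.045] min [ 0.742 -0.393  0.022] max [ 0.747 -0.348  0.07 ]
   top>60mm 19 [ 0.7448 -0.3676  0.0634] ((744.91796875, -367.5184326171875), (33.09847640991211, 2.6344454288482666), 84.15506744384766)
top [477. 111.] 598 mean [ 0.652 -0.635  0.07 ] min [ 0.639 -0.712  0.004] max [ 0.667 -0.54   0.089]
top [344. 156.] 358 mean [ 0.607 -0.298  0.01 ] min [ 0.576 -0.328  0.004] max [ 0.634 -0.268  0.019]
top [482. 204.] 4810 mean [ 0.424 -0.597  0.044] min [ 0.318 -0.7    0.004] max [ 0.53  -0.539  0.052]
top [ 67. 173.] 66 mean [0.673 0.412 0.016] min [0.65  0.377 0.004] max [0.697 0.444 0.026]
top [236. 186.] 2682 mean [ 0.565 -0.011  0.031] min [ 0.532 -0.163  0.004] max [0.613 0.142 0.063]
top [402. 176.] 122 mean [ 0.52  -0.416  0.053] min [ 0.508 -0.455  0.00
[... 2560 characters left out ...]
2. 205.] 1993 mean [0.561 0.009 0.029] min [ 0.53  -0.159  0.004] max [0.605 0.145 0.061]
side [130. 195.] 706 mean [0.822 0.11  0.027] min [0.783 0.069 0.004] max [0.919 0.131 0.039]
side [137. 261.] 236 mean [0.628 0.282 0.024] min [0.619 0.264 0.004] max [0.648 0.294 0.046]
side [ 21. 298.] 1425 mean [0.737 0.484 0.041] min [0.713 0.423 0.004] max [0.76  0.555 0.09 ]
side [ 76. 296.] 122 mean [0.671 0.414 0.015] min [0.649 0.381 0.012] max [0.691 0.447 0.023]
side [202. 310.] 499 mean [0.417 0.324 0.037] min [0.402 0.302 0.004] max [0.447 0.338 0.074]
   top>60mm 148 [0.4193 0.3216 0.0699] ((421.9329833984375, 318.70281982421875), (14.146282196044922, 36.54143524169922), 32.2003288269043)
```

View pics/cand.png

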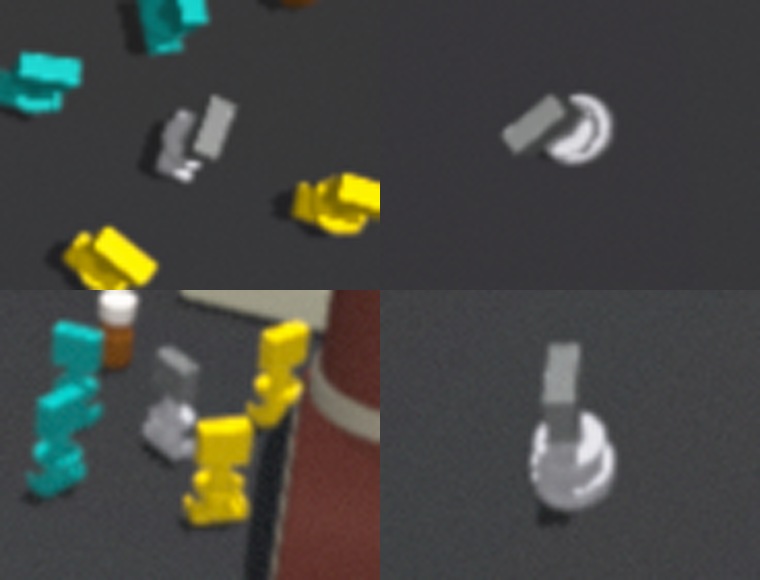

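Candidate A at top (372,218) is the nut: it's grey with a bar foot, and its wing top is at z=0.072. B at (102,264) has the round disc foot, so it stays. Next I'll measure the rail, the stop face, the wing and the decoys' clearance.

```bash
cat >> h.py <<'E'
def rail(im):
    W=pts(im);F=im["frame"].astype(int);x,y,z=W[...,0],W[...,1],W[...,2]
    box=(x>.5)&(x<.65)&(y>-.2)&(y<.18)
    lip=box&(abs(z-.036)<.004)&(F.max(-1)>110)
    w=W[lip]; r=cv2.minAreaRect((w[:,:2]*1000).astype(np.float32))
    return W,F,box,w,r
E
python3 - <<'E'
from h import *
for n in("top","side"):
    im=dict(np.load(f"/tmp/{n}0.npz"));W,F,box,w,r=rail(im)
    print(n,"lip rect",r,len(w),"z",w[:,2].mean())
    c=np.array(r[0])/1000; p=cv2.boxPoints(r); e=[p[1]-p[0],p[2]-p[1]]; d=max(e,key=np.linalg.norm); d=d/np.linalg.norm(d); d*=np.sign(d[1])
    nrm=np.array([-d[1],d[0]])
    print(" dir",d,np.degrees(np.arctan2(d[1],d[0])))
    rel=(w[:,:2]-c)@np.stack([d,nrm]).T*1000
    print(" v percentiles",np.percentile(rel[:,1],[2,98]).round(1),"inner",rel[(rel[:,1]<0),1].max().round(1),rel[(rel[:,1]>0),1].min().round(1),"u",np.percentile(rel[:,0],[1,99]).round(1))
    a=W[box&(W[...,2]<.047)&(W[...,2]>.004)&(F.max(-1)>110)];ra=cv2.minAreaRect((a[:,:2]*1000).astype(np.float32));print(" all rect",ra)
    s=W[box&(abs(W[...,2]-.054)<.0035)];sr=(s[:,:2]-c)@np.stack([d,nrm]).T*1000
    print(" stop top n",len(s),s.mean(0).round(4),"u",np.percentile(sr[:,0],[3,50,97]).round(1),"v",np.percentile(sr[:,1],[3,50,97]).round(1))
    f=F;sat=f.max(-1)-f.min(-1)
    for nm,m in(("turq",(f[...,1]-f[...,0]>50)),("yel",(f[...,0]-f[...,2]>90)&(f[...,1]-f[...,2]>90))):
        k,l,st,cc=cv2.connectedComponentsWithStats((m&(W[...,2]>.055)&(W[...,2]<.08)).astype(np.uint8))
        for i in range(1,k):
            if st[i,4]>20: q=W[l==i];print(" ",nm,q.mean(0).round(3),cv2.minAreaRect((q[:,:2]*1000).astype(np.float32)))
E
```

```text
top lip rect ((568.1708984375, -11.02978515625), (265.5235290527344, 53.73905944824219), 85.81336212158203) 1205 z 0.03669406846760659
 dir [0.07300583 0.99733156] 85.81335
 v percentiles [-25.5  26.2] inner -0.3 0.8 u [-130.2  130.8]
 all rect ((565.5167236328125, -10.21368408203125), (305.0323486328125, 67.98131561279297), 83.42747497558594)
 stop top n 215 [0.5685 0.0428 0.0544] u [41.1 54.1 65.7] v [-23.3   4.8  32.7]
  turq [ 0.511 -0.327  0.07 ] ((511.7314453125, -327.8120422363281), (33.7129020690918, 14.351479530334473), 0.32420217990875244)
  turq [ 0.481 -0.239  0.07 ] ((482.264892578125, -239.06002807617188), (33.731590270996094, 14.177633285522461), 72.7945556640625)
  yel [ 0.383 -0.401  0.071] ((383.6552429199219, -402.7175598144531), (34.01926803588867, 14.656785011291504), 64.05695343017578)
  yel [ 0.371 -0.258  0.07 ] ((371.4754638671875, -259.02154541015625), (33.83369827270508, 14.250887870788574), 39.122657775878906)
  yel [ 0.178 -0.549  0.062] ((180.0424041748047, -551.0064697265625), (116.21350860595703, 82.05841064453125), 11.199392318725586)
side lip rect ((
[... 372 characters left out ...]
 u [42.5 58.6 68.2] v [-25.9   3.8  28.8]
  turq [ 0.511 -0.322  0.066] ((511.8913269042969, -323.8625183105469), (18.83741569519043, 34.554901123046875), 84.02998352050781)
  turq [ 0.48  -0.233  0.067] ((481.4306640625, -236.47998046875), (36.953739166259766, 16.199501037597656), 71.30927276611328)
  yel [ 0.17  -0.547  0.061] ((177.99952697753906, -547.1370849609375), (109.13627624511719, 85.78762817382812), 10.691980361938477)
  yel [ 0.382 -0.397  0.066] ((381.91424560546875, -400.26275634765625), (37.013824462890625, 17.253847122192383), 60.14372253417969)
  yel [ 0.37  -0.254  0.067] ((370.1319580078125, -256.12628173828125), (35.572410583496094, 17.03551483154297), 44.25972366333008)
```

{"api": "send_rows", "payload": {"rows": [[4,[3.4,-1.95,0],0],[4,[3.4,-1.95,0],0],[4,[3.4,-1.95,0],0],[4,[3.4,-1.95,0],0],[4,[3.4,-1.95,0],0],[4,[3.4,-1.95,0],0],[4,[3.4,-1.95,0],0],[4,[3.4,-1.95,0],0],[4,[0,0,0],9.5],[4,[0,0,0],9.5]]}}

```text
t: 1.35
tool_pos: [0.4342, -0.324, 0.2307]
tool_rot: [-3.139, -0.105, 0.001]
contact_force: [-0.1, -0.8, -0.2]
opening: 0.0399
grip_force: 0.0
```

{"api": "send_rows", "payload": {"rows": [[4,[0,0,2],9.5],[4,[0,0,2],9.5],[4,[0,0,2],9.5],[4,[0,0,2],9.5],[4,[0,0,0],0],[4,[0,0,0],0]]}}

```text
t: 2.1
tool_pos: [0.4343, -0.325, 0.1519]
tool_rot: [3.006, -0.913, 0.001]
contact_force: [-0.5, -0.5, -0.6]
opening: 0.0399
grip_force: 0.0
```

```bash
cat >> h.py <<'E'
from scipy.spatial.transform import Rotation as R
def st():
    o=ctrl.get_obs(); M=R.from_rotvec(o["tool_rot"]).as_matrix()
    print("t",round(o["t"],2),"pos",o["tool_pos"].round(4),"yaw",np.degrees(np.arctan2(M[1,0],M[0,0])).round(2),"zt",M[:,2].round(4),"F",o["contact_force"].round(2),"op",round(o["opening"]*1000,1),"gf",round(o["grip_force"],1),"q6",round(o["q"][5],2)); return o,M
def to_tool(dx,dy,dz=0):
    o,M=st(); print("tool shift cm",(M.T@np.array([dx,dy,dz])*100).round(2))
E
python3 - <<'E'
from h import *
o,M=st(); print("tool cm to wing",(M.T@(np.array([.434,-.324,.048])-o["tool_pos"])*100).round(2))
# rail centre line by slices
for n in("top","side"):
    im=dict(np.load(f"/tmp/{n}0.npz"));W,F,box,w,r=rail(im)
    mids=[]
    for y in np.arange(-.12,.11,.01):
        s=w[(abs(w[:,1]-y)<.005)]
        if len(s)>15 and abs(y-.045)>.03: mids.append((y,(np.percentile(s[:,0],2)+np.percentile(s[:,0],98))/2,np.ptp(s[:,0])))
    m=np.array(mids);p=np.polyfit(m[:,0],m[:,1],1);print(n,"x=",p,"resid",np.std(m[:,1]-np.polyval(p,m[:,0])),"w",m[:,2].mean(),"ang",90-np.degrees(np.arctan(p[0])))
E
```

```text
t 2.1 pos [ 0.4343 -0.325   0.1519] yaw -33.79 zt [ 4.e-04 -4.e-04 -1.e+00] F [-0.49 -0.52 -0.63] op 39.9 gf 0.0 q6 1.38
tool cm to wing [-0.08 -0.07 10.39]
top x= [0.07448734 0.56848529] resid 0.0002317987823134024 w 0.051914114190681517 ang 85.74005696257946
side x= [0.07162975 0.56757811] resid 0.0006699513058123822 w 0.053113589979615516 ang 85.90291518711588
```

{"api": "send_rows", "payload": {"rows": [[4,[0,0,2.1],0],[4,[0,0,2.1],0],[4,[0,0,2.1],0],[4,[0,0,2.1],0],[4,[0,0,2.0],0],[4,[0,0,0],0],[0.8,[0,0,0],0],[0.8,[0,0,0],0],[0.8,[0,0,0],0],[0.8,[0,0,0],0]], "newtons": 50}}

```text
t: 3.35
tool_pos: [0.4348, -0.3256, 0.0486]
tool_rot: [3.004, -0.916, 0.003]
contact_force: [-0.6, 0.5, 4.6]
opening: 0.0129
grip_force: 51.2
```

{"api": "send_rows", "payload": {"rows": [[0.8,[0,0,0],0],[0.8,[0,0,-0.5],0],[0.8,[0,0,-2],0],[0.8,[0,0,-3],0],[0.8,[0,0,-3.5],0],[0.8,[0,0,0],0]]}}

```text
t: 4.1
tool_pos: [0.4359, -0.3266, 0.142]
tool_rot: [3.001, -0.915, 0.011]
contact_force: [0.3, -1.3, -0.4]
opening: 0.0131
grip_force: 50.5
```

```bash
python3 - <<'E'
from h import *
o,M=st()
d=np.array([np.cos(np.radians(85.8)),np.sin(np.radians(85.8))]); c=np.array([.5673,-.010])
t=c-d*.06; print("entry",t, "shift cm now->entry",(M.T@np.r_[t-o["tool_pos"][:2],0]*100).round(2))
ims=[ctrl.get_image(n)["frame"] for n in("top","side")]
save("held.png",np.hstack([ims[0][150:270,300:460],ims[1][90:210,240:400]]),2.4)
E
```

```text
t 4.1 pos [ 0.4359 -0.3266  0.142 ] yaw -33.92 zt [ 0.0057 -0.0056 -1.    ] F [ 0.32 -1.32 -0.38] op 13.1 gf 50.5 q6 1.38
entry [ 0.56290571 -0.06983887] shift cm now->entry [ -3.79 -28.39  -0.07]
```

View pics/held.png

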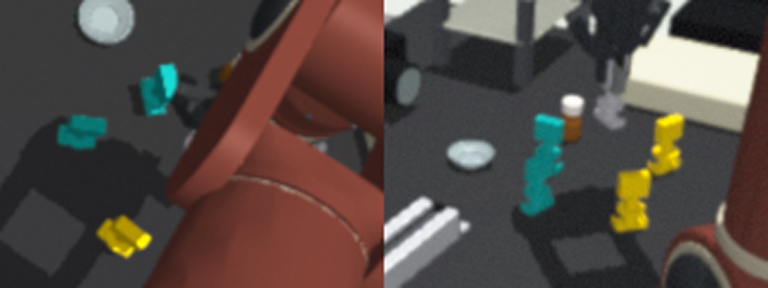

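Held upright: in the side crop the nut is in the fingers at (608,105). Now I'll carry it to the slot entry and turn it in line with the slot.

{"api": "send_rows", "payload": {"rows": [[0.8,[-0.47,-3.55,0],0],[0.8,[-0.47,-3.55,0],0],[0.8,[-0.47,-3.55,0],0],[0.8,[-0.47,-3.55,0],0],[0.8,[-0.47,-3.55,0],0],[0.8,[-0.47,-3.55,0],0],[0.8,[-0.47,-3.55,0],0],[0.8,[-0.47,-3.55,0],0],[0.8,[0,0,0],-10],[0.8,[0,0,0],-10]]}}

```text
t: 5.45
tool_pos: [0.5601, -0.0672, 0.1349]
tool_rot: [-3.119, 0.37, 0.007]
contact_force: [0.8, 0.1, -0.7]
opening: 0.0127
grip_force: 50.5
```

{"api": "send_rows", "payload": {"rows": [[0.8,[0,0,0],-10],[0.8,[0,0,0],-10],[0.8,[0,0,0],-10],[0.8,[0,0,0],-10],[0.8,[0,0,0],-10],[0.8,[0,0,0],-10],[0.8,[0,0,0],-10],[0.8,[0,0,0],-10],[0.8,[0,0,0],-10],[0.8,[0,0,0],-9.7]]}}

```text
t: 6.7
tool_pos: [0.5599, -0.0678, 0.1349]
tool_rot: [-2.293, -2.142, 0.003]
contact_force: [0.1, 0.7, -0.4]
opening: 0.0128
grip_force: 50.5
```

{"api": "send_rows", "payload": {"rows": [[0.8,[0,0,2],0],[0.8,[0,0,2],0],[0.8,[0,0,0],0],[0.8,[0,0,0],0]]}}

```text
t: 7.2
tool_pos: [0.5611, -0.0681, 0.0968]
tool_rot: [-2.302, -2.137, 0.001]
contact_force: [1.2, -0.4, -0.2]
opening: 0.0128
grip_force: 50.5
```

```bash
cat >> h.py <<'E'
YAW=85.8; D=np.array([np.cos(np.radians(YAW)),np.sin(np.radians(YAW))]); N=np.array([-D[1],D[0]]); C=np.array([.5673,-.010])
def rp():
    o,M=st(); p=o["tool_pos"]; r=p[:2]-C; print("tcp in rail mm u,v",(r@D*1000).round(2),(r@N*1000).round(2),"underside mm",((p[2]-.0486)*1000).round(2)); return o,M
E
python3 - <<'E'
from h import *
o,M=rp()
for n in("top","side"):
    im=ctrl.get_image(n); np.savez("/tmp/"+n+"1.npz",**im); W,F,box,w,r=rail(im); 
    if n=="top": a=im["frame"][130:230,170:310]
    else: save("entry.png",np.hstack([cv2.resize(a,(400,286)),cv2.resize(im["frame"][140:240,190:330],(400,286))]),1)
    # grey nut points around the tcp, by height
    p=o["tool_pos"];rel=(W[...,:2]-C)@np.stack([D,N]).T*1000
    u0,v0=(p[:2]-C)@D*1000,(p[:2]-C)@N*1000
    near=(abs(rel[...,0]-u0)<30)&(abs(rel[...,1]-v0)<30)
    zz=W[...,2]-(p[2]-.0486)
    for nm,lo,hi in(("foot",0.001,.0095),("neck",.011,.02),("collar",.021,.027)):
        m=near&(zz>lo)&(zz<hi)&(W[...,2]>.045)
        if m.sum()>5: print(n,nm,m.sum(),"u",np.percentile(rel[m][:,0],[3,97]).round(1),"v",np.percentile(rel[m][:,1],[3,97]).round(1))
E
```

```text
t 7.2 pos [ 0.5611 -0.0681  0.0968] yaw 85.74 zt [-9.e-04  3.e-04 -1.e+00] F [ 1.22 -0.37 -0.23] op 12.8 gf 50.5 q6 -0.18
tcp in rail mm u,v -58.4 1.89 underside mm 48.16
side foot 41 u [-77.5 -40. ] v [-7.4 11. ]
side neck 22 u [-66.9 -39.2] v [-6.   9.2]
side collar 23 u [-74.1 -44.1] v [-8.9 16.3]
```

View pics/entry.png

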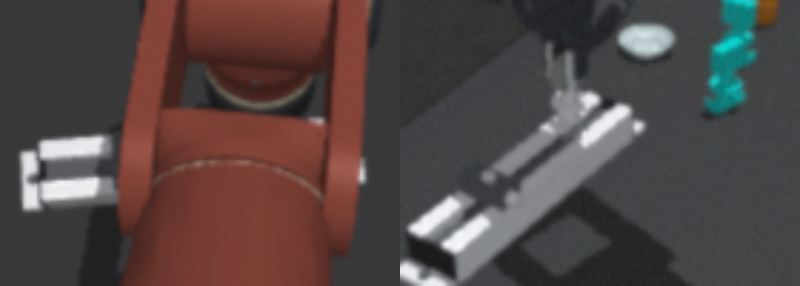

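The nut is above the slot (side crop (568,105)), aligned, but 1.9 mm off to one side. I'll correct that and then lower it gently.

{"api": "send_rows", "payload": {"rows": [[0.8,[0,0.19,0.5],0],[0.8,[0,0,0.4],0],[0.8,[0,0,0],0],[0.8,[0,0,0.15],0],[0.8,[0,0,0.15],0],[0.8,[0,0,0.1],0],[0.8,[0,0,0],0]]}}

```text
t: 8.18
tool_pos: [0.5632, -0.0683, 0.0842]
tool_rot: [-2.302, -2.138, 0.0]
contact_force: [-0.9, -0.7, -0.6]
opening: 0.0131
grip_force: 50.5
```

```bash
python3 -c "from h import *;rp()"
```

```text
t 8.18 pos [ 0.5632 -0.0683  0.0842] yaw 85.78 zt [-2.e-04  1.e-04 -1.e+00] F [-0.91 -0.7  -0.62] op 13.1 gf 50.5 q6 -0.18
tcp in rail mm u,v -58.46 -0.16 underside mm 35.6
```

{"api": "send_rows", "payload": {"rows": [[0.8,[0,0,0.1],0],[0.8,[0,0,0.1],0],[0.8,[0,0,0.1],0],[0.8,[0,0,0.1],0],[0.8,[0,0,0],0]]}}

```text
t: 8.8
tool_pos: [0.5632, -0.0683, 0.0802]
tool_rot: [-2.302, -2.138, 0.0]
contact_force: [0.4, -0.1, -0.5]
opening: 0.013
grip_force: 50.5
```

{"api": "send_rows", "payload": {"rows": [[0.8,[0,0,0.15],0],[0.8,[0,0,0.15],0],[0.8,[0,0,0.15],0],[0.8,[0,0,0.1],0],[0.8,[0,0,0],0]]}}

```text
t: 9.43
tool_pos: [0.5632, -0.0683, 0.0747]
tool_rot: [-2.302, -2.138, 0.0]
contact_force: [-0.0, -1.1, -0.8]
opening: 0.013
grip_force: 50.5
```

{"api": "send_rows", "payload": {"rows": [[0.8,[0,0,0.1],0],[0.8,[0,0,0],0]]}}

```text
t: 9.68
tool_pos: [0.5632, -0.0683, 0.0737]
tool_rot: [-2.302, -2.138, 0.0]
contact_force: [-0.6, -0.6, -0.8]
opening: 0.0131
grip_force: 50.5
```

{"api": "send_rows", "payload": {"rows": [[0.8,[0.5,0,0],0],[0.8,[0.5,0,0],0],[0.8,[0.5,0,0],0],[0.8,[0.5,0,0],0],[0.8,[0.5,0,0],0],[0.8,[0.5,0,0],0],[0.8,[0,0,0],0]]}}

```text
t: 10.55
tool_pos: [0.5655, -0.038, 0.0738]
tool_rot: [-2.301, -2.139, 0.0]
contact_force: [0.3, -0.7, -0.6]
opening: 0.0131
grip_force: 50.5
```

```bash
python3 -c "from h import *;rp()"
```

```text
t 10.55 pos [ 0.5655 -0.038   0.0738] yaw 85.81 zt [-0.  0. -1.] F [ 0.3  -0.74 -0.62] op 13.1 gf 50.5 q6 -0.13
tcp in rail mm u,v -28.08 -0.23 underside mm 25.18
```

Sliding free. On to u ≈ +17.

{"api": "send_rows", "payload": {"rows": [[0.8,[0.5,0,0],0],[0.8,[0.5,0,0],0],[0.8,[0.5,0,0],0],[0.8,[0.5,0,0],0],[0.8,[0.5,0,0],0],[0.8,[0.5,0,0],0],[0.8,[0.5,0,0],0],[0.8,[0.5,0,0],0],[0.8,[0.3,0,0],0],[0.8,[0,0,0],0]]}}

```text
t: 11.8
tool_pos: [0.5686, 0.0047, 0.0738]
tool_rot: [2.301, 2.138, -0.0]
contact_force: [-0.2, -0.2, -1.6]
opening: 0.0132
grip_force: 50.5
```

{"api": "send_rows", "payload": {"rows": [[0.8,[0.1,0,0],0],[0.8,[0.1,0,0],0],[0.8,[0.1,0,0],0],[0.8,[0,0,0],0]]}}

```text
t: 12.3
tool_pos: [0.5689, 0.0075, 0.0738]
tool_rot: [2.302, 2.138, -0.0]
contact_force: [-0.4, 0.0, -1.1]
opening: 0.0127
grip_force: 50.5
```

```bash
python3 - <<'E'
from h import *
o,M=rp()
im=ctrl.get_image("side");save("stop.png",im["frame"][160:250,180:300],6)
E
```

```text
t 12.3 pos [0.5689 0.0075 0.0738] yaw 85.78 zt [ 0. -0. -1.] F [-0.39  0.03 -1.09] op 12.7 gf 50.5 q6 -0.04
tcp in rail mm u,v 17.54 -0.27 underside mm 25.22
```

View pics/stop.png

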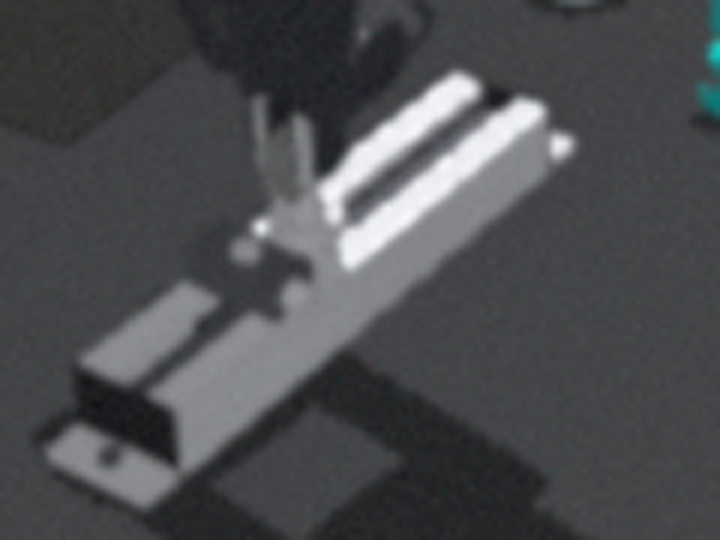

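The nut is upright in the slot at crop (300,230), close to the stop at (265,265). I'll approach in 1 mm steps and watch for contact.

{"api": "send_rows", "payload": {"rows": [[0.8,[0.1,0,0],0],[0.8,[0.1,0,0],0],[0.8,[0.1,0,0],0],[0.8,[0,0,0],0]]}}

```text
t: 12.85
tool_pos: [0.5691, 0.0106, 0.0738]
tool_rot: [-2.302, -2.138, -0.0]
contact_force: [-0.8, 0.0, -0.9]
opening: 0.0129
grip_force: 50.5
```

{"api": "send_rows", "payload": {"rows": [[0.8,[0.1,0,0],0],[0.8,[0.05,0,0],0],[0.8,[0,0,0],0]]}}

```text
t: 13.22
tool_pos: [0.5692, 0.012, 0.0738]
tool_rot: [-2.302, -2.138, 0.0]
contact_force: [1.0, -0.5, -1.2]
opening: 0.013
grip_force: 50.5
```

{"api": "send_rows", "payload": {"rows": [[0.8,[0.05,0,0],0],[0.8,[0,0,0],0]]}}

```text
t: 13.48
tool_pos: [0.5693, 0.0125, 0.0738]
tool_rot: [2.302, 2.138, 0.0]
contact_force: [0.4, 0.3, -0.1]
opening: 0.0129
grip_force: 50.5
```

{"api": "send_rows", "payload": {"rows": [[0.8,[0.05,0,0],0],[0.8,[0.05,0,0],0],[0.8,[0,0,0],0]]}}

```text
t: 13.85
tool_pos: [0.5693, 0.0135, 0.0738]
tool_rot: [-2.302, -2.138, -0.0]
contact_force: [0.1, -0.1, -0.6]
opening: 0.0133
grip_force: 50.5
```

{"api": "send_rows", "payload": {"rows": [[0.8,[0.05,0,0],0],[0.8,[0,0,0],0]]}}

```text
t: 14.1
tool_pos: [0.5693, 0.014, 0.0738]
tool_rot: [-2.302, -2.138, 0.0]
contact_force: [-0.8, 0.4, -0.8]
opening: 0.0131
grip_force: 50.5
```

{"api": "send_rows", "payload": {"rows": [[0.8,[0.05,0,0],0],[0.8,[0,0,0],0]]}}

```text
t: 14.35
tool_pos: [0.5694, 0.0145, 0.0738]
tool_rot: [-2.302, -2.138, -0.0]
contact_force: [-0.3, 0.5, -1.3]
opening: 0.013
grip_force: 50.5
```

{"api": "send_rows", "payload": {"rows": [[0.8,[0.05,0,0],0],[0.8,[0,0,0],0]]}}

```text
t: 14.6
tool_pos: [0.5694, 0.015, 0.0738]
tool_rot: [-2.302, -2.138, -0.0]
contact_force: [0.8, -0.1, -0.9]
opening: 0.0132
grip_force: 50.5
```

{"api": "send_rows", "payload": {"rows": [[0.8,[0.05,0,0],0],[0.8,[0,0,0],0]]}}

```text
t: 14.85
tool_pos: [0.5694, 0.0155, 0.0738]
tool_rot: [2.302, 2.138, 0.0]
contact_force: [1.1, -0.4, -1.3]
opening: 0.0126
grip_force: 50.5
```

{"api": "send_rows", "payload": {"rows": [[0.8,[0.05,0,0],0],[0.8,[0,0,0],0]]}}

```text
t: 15.1
tool_pos: [0.5695, 0.016, 0.0738]
tool_rot: [-2.302, -2.138, 0.0]
contact_force: [0.5, 0.6, -1.4]
opening: 0.0131
grip_force: 50.5
```

{"api": "send_rows", "payload": {"rows": [[0.8,[0.05,0,0],0],[0.8,[0,0,0],0]]}}

```text
t: 15.35
tool_pos: [0.5695, 0.0165, 0.0738]
tool_rot: [2.302, 2.138, 0.0]
contact_force: [0.3, 1.0, -0.8]
opening: 0.0128
grip_force: 50.5
```

{"api": "send_rows", "payload": {"rows": [[0.8,[0.05,0,0],0],[0.8,[0,0,0],0]]}}

```text
t: 15.6
tool_pos: [0.5695, 0.0168, 0.0738]
tool_rot: [2.302, 2.138, -0.0]
contact_force: [0.3, -1.0, -1.7]
opening: 0.013
grip_force: 50.5
```

{"api": "send_rows", "payload": {"rows": [[0.8,[0.05,0,0],0],[0.8,[0,0,0],0]]}}

```text
t: 15.85
tool_pos: [0.5696, 0.017, 0.0738]
tool_rot: [2.301, 2.138, -0.001]
contact_force: [0.1, -3.2, -0.5]
opening: 0.0129
grip_force: 50.5
```

{"api": "send_rows", "payload": {"rows": [[0.8,[0.05,0,0],0],[0.8,[0,0,0],0]]}}

```text
t: 16.1
tool_pos: [0.5696, 0.0172, 0.0739]
tool_rot: [2.301, 2.137, -0.002]
contact_force: [-1.2, -5.2, -1.0]
opening: 0.0133
grip_force: 50.6
```

Contact with the stop at y≈0.0166. I'll back off about 1 mm and press down.

{"api": "send_rows", "payload": {"rows": [[0.8,[-0.23,0,0],0],[0.8,[0,0,0.1],0],[0.8,[0,0,0.1],0],[0.8,[0,0,0.1],0],[0.8,[0,0,0.1],0],[0.8,[0,0,0],0]]}}

```text
t: 16.85
tool_pos: [0.5696, 0.016, 0.0702]
tool_rot: [-2.302, -2.138, -0.001]
contact_force: [-2.6, 1.9, 3.7]
opening: 0.0131
grip_force: 51.2
```

{"api": "send_rows", "payload": {"rows": [[0.8,[0,0,0.1],0],[0.8,[0,0,0.1],0],[0.8,[0,0,0.1],0],[0.8,[0,0,0],0]]}}

```text
t: 17.35
tool_pos: [0.5697, 0.0159, 0.0675]
tool_rot: [-2.302, -2.138, -0.001]
contact_force: [-3.4, 2.5, 6.8]
opening: 0.013
grip_force: 51.7
```

```bash
python3 -c "from h import *;rp()"
```

```text
t 17.35 pos [0.5697 0.0159 0.0675] yaw 85.78 zt [ 3.e-04  6.e-04 -1.e+00] F [-3.44  2.52  6.79] op 13.0 gf 51.7 q6 -0.03
tcp in rail mm u,v 26.04 -0.52 underside mm 18.95
```

{"api": "send_rows", "payload": {"rows": [[0.8,[0,-0.04,0.1],0],[0.8,[0,0,0.1],0],[0.8,[0,0,0.1],0],[0.8,[0,0,0],0]]}}

```text
t: 17.85
tool_pos: [0.5697, 0.016, 0.0653]
tool_rot: [2.302, 2.138, 0.002]
contact_force: [-3.2, 3.5, 9.9]
opening: 0.0132
grip_force: 52.1
```

```bash
python3 -c "from h import *;rp()"
```

```text
t 17.85 pos [0.5697 0.016  0.0653] yaw 85.78 zt [ 1.1e-03  6.0e-04 -1.0e+00] F [-3.17  3.49  9.91] op 13.2 gf 52.1 q6 -0.03
tcp in rail mm u,v 26.06 -0.52 underside mm 16.66
```

{"api": "send_rows", "payload": {"rows": [[0.8,[-0.02,-0.02,0.05],0],[0.8,[0,0,0],5],[0.8,[0,0,0],5],[0.8,[0,0,0],0]]}}

```text
t: 18.35
tool_pos: [0.5712, 0.015, 0.0657]
tool_rot: [2.477, 1.926, 0.006]
contact_force: [-0.7, 0.5, 9.5]
opening: 0.0127
grip_force: 52.0
```

```bash
python3 -c "from h import *;o,M=rp();print(o['wrist_torque'])"
```

```text
t 18.35 pos [0.5712 0.015  0.0657] yaw 75.74 zt [ 0.0054 -0.0011 -1.    ] F [-0.73  0.46  9.48] op 12.7 gf 52.0 q6 0.15
tcp in rail mm u,v 25.21 -2.02 underside mm 17.12
[ 0.15963379  0.10493695 -0.06094876]
```

{"api": "send_rows", "payload": {"rows": [[0.8,[0,0,0],0],[0.8,[0,0,0],0]]}}

```text
t: 18.6
tool_pos: [0.5711, 0.015, 0.0657]
tool_rot: [2.476, 1.927, 0.006]
contact_force: [-0.7, 0.2, 9.2]
opening: 0.013
grip_force: 52.0
```

```bash
python3 - <<'E'
from h import *
o,M=rp();print(o['wrist_torque'])
im=ctrl.get_image("side");save("turn.png",im["frame"][160:250,180:300],6)
E
```

```text
t 18.6 pos [0.5711 0.015  0.0657] yaw 75.77 zt [ 0.0053 -0.001  -1.    ] F [-0.69  0.18  9.22] op 13.0 gf 52.0 q6 0.14
tcp in rail mm u,v 25.21 -1.98 underside mm 17.09
[ 0.12764665  0.09185962 -0.11011388]
```

View pics/turn.png

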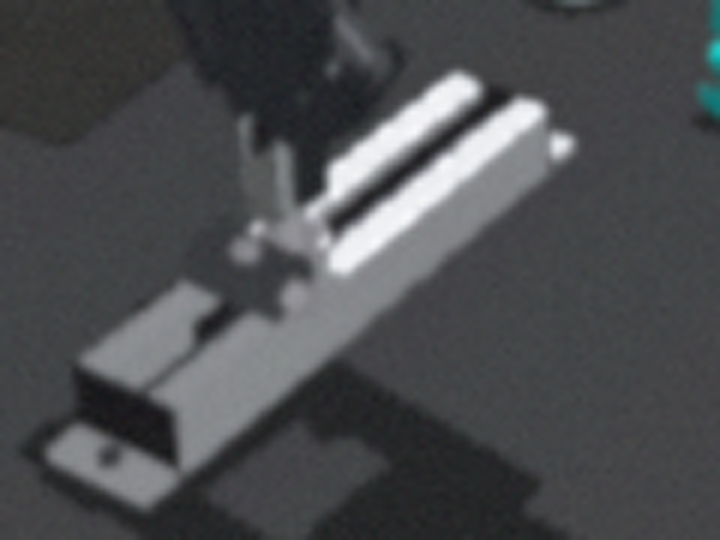

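{"api": "send_rows", "payload": {"rows": [[0.8,[0.02,-0.07,0.03],0],[0.8,[0.02,-0.07,0.03],0],[0.8,[0,0,0],0]]}}

```text
t: 19.02
tool_pos: [0.5709, 0.0151, 0.0657]
tool_rot: [2.474, 1.925, 0.008]
contact_force: [1.3, -0.9, 8.9]
opening: 0.0132
grip_force: 52.0
```

```bash
python3 -c "from h import *;o,M=rp();print(o['wrist_torque'])"
```

```text
t 19.02 pos [0.5709 0.0151 0.0657] yaw 75.78 zt [ 0.0079 -0.0023 -1.    ] F [ 1.35 -0.89  8.91] op 13.2 gf 52.0 q6 0.15
tcp in rail mm u,v 25.33 -1.75 underside mm 17.08
[-0.17183143 -0.23564787 -0.05057482]
```

```bash
python3 - <<'E'
from h import *
o,M=rp();print(o['q'].round(3),o['dq'].round(4),o['effort'].round(2),o['wrist_torque'],o['contact_force'])
ims=[ctrl.get_image("side")["frame"],ctrl.get_image("top")["frame"]]
save("full.png",np.hstack([ims[0][60:300,130:370],ims[1][60:300,130:370]]),1.6)
E
```

```text
t 19.02 pos [0.5709 0.0151 0.0657] yaw 75.78 zt [ 0.0079 -0.0023 -1.    ] F [ 1.35 -0.89  8.91] op 13.2 gf 52.0 q6 0.15
tcp in rail mm u,v 25.33 -1.75 underside mm 17.08
[-0.103  0.082  1.874 -0.002  1.178  0.146] [-0.0017  0.0008 -0.0026  0.0013  0.0009  0.0012] [ 6.700e-01 -3.080e+01 -2.697e+01  2.200e-01  3.800e-01 -3.000e-02] [-0.17183143 -0.23564787 -0.05057482] [ 1.34779428 -0.89067827  8.90805812]
```

View pics/full.png

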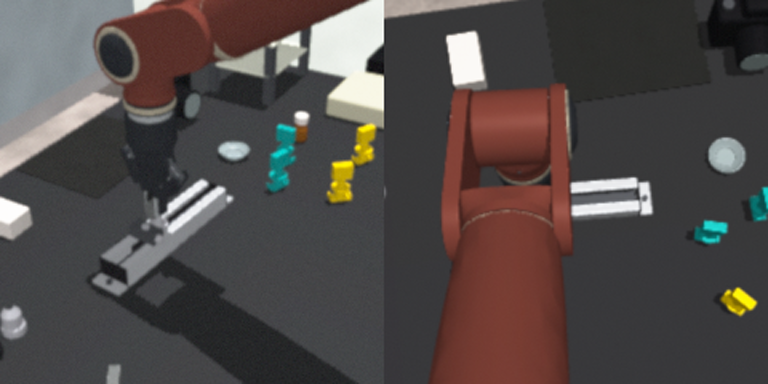

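{"api": "send_rows", "payload": {"rows": [[0.8,[0.02,-0.08,0],0],[0.8,[0.02,-0.08,0],0],[0.8,[0,0,0],0]]}}

```text
t: 19.5
tool_pos: [0.5706, 0.0153, 0.0663]
tool_rot: [2.472, 1.923, 0.01]
contact_force: [3.2, -2.5, 9.0]
opening: 0.0125
grip_force: 51.8
```

```bash
python3 -c "from h import *;o,M=rp();print(o['wrist_torque'])"
```

```text
t 19.5 pos [0.5706 0.0153 0.0663] yaw 75.78 zt [ 0.011  -0.0037 -0.9999] F [ 3.24 -2.46  8.97] op 12.5 gf 51.8 q6 0.15
tcp in rail mm u,v 25.45 -1.47 underside mm 17.68
[-0.52942883 -0.76545241 -0.04024278]
```

{"api": "send_rows", "payload": {"rows": [[0.8,[0,0.05,0.1],0],[0.8,[0,0,0],4],[0.8,[0,0,0],4],[0.8,[0,0,0],0]]}}

```text
t: 20.0
tool_pos: [0.57, 0.0158, 0.0649]
tool_rot: [2.603, 1.748, 0.008]
contact_force: [1.2, -0.6, 10.3]
opening: 0.013
grip_force: 52.1
```

```bash
python3 -c "from h import *;o,M=rp();print(o['wrist_torque'])"
```

```text
t 20.0 pos [0.57   0.0158 0.0649] yaw 67.75 zt [ 0.0079 -0.0022 -1.    ] F [ 1.16 -0.6  10.3 ] op 13.0 gf 52.1 q6 0.29
tcp in rail mm u,v 25.95 -0.79 underside mm 16.29
[-0.18387299 -0.1492028  -0.07705592]
```

{"api": "send_rows", "payload": {"rows": [[0.8,[0,0,0],6],[0.8,[0,0,0],6],[0.8,[0,0,0],6],[0.8,[0,0,0],0]]}}

```text
t: 20.5
tool_pos: [0.5697, 0.016, 0.0648]
tool_rot: [2.846, 1.319, 0.009]
contact_force: [-0.1, -0.1, 10.7]
opening: 0.0129
grip_force: 52.1
```

```bash
python3 -c "from h import *;o,M=rp();print(o['wrist_torque'])"
```

```text
t 20.5 pos [0.5697 0.016  0.0648] yaw 49.74 zt [ 0.0072 -0.0019 -1.    ] F [-0.05 -0.14 10.66] op 12.9 gf 52.1 q6 0.6
tcp in rail mm u,v 26.1 -0.52 underside mm 16.17
[-0.12304056 -0.00235255 -0.11136762]
```

Turning freely (36° done). Continuing the remaining 54°.

{"api": "send_rows", "payload": {"rows": [[0.8,[0,0,0],6],[0.8,[0,0,0],6],[0.8,[0,0,0],6],[0.8,[0,0,0],6],[0.8,[0,0,0],6],[0.8,[0,0,0],0]]}}

```text
t: 21.25
tool_pos: [0.5695, 0.0157, 0.0647]
tool_rot: [3.091, 0.538, 0.01]
contact_force: [0.7, -1.1, 10.2]
opening: 0.0128
grip_force: 52.1
```

```bash
python3 -c "from h import *;o,M=rp();print(o['wrist_torque'])"
```

```text
t 21.25 pos [0.5695 0.0157 0.0647] yaw 19.75 zt [ 0.0067 -0.0026 -1.    ] F [ 0.7  -1.09 10.18] op 12.8 gf 52.1 q6 1.12
tcp in rail mm u,v 25.78 -0.36 underside mm 16.1
[-0.27659448  0.12524506 -0.07718203]
```

{"api": "send_rows", "payload": {"rows": [[0.8,[0,0,0],6],[0.8,[0,0,0],6],[0.8,[0,0,0],6],[0.8,[0,0,0],6],[0.8,[0,0,0],0],[0.8,[0,0,0],0]]}}

```text
t: 22.0
tool_pos: [0.569, 0.0151, 0.0644]
tool_rot: [3.136, -0.116, 0.008]
contact_force: [-1.8, -3.5, 11.1]
opening: 0.013
grip_force: 52.1
```

```bash
python3 -c "from h import *;o,M=rp();print(o['wrist_torque'])"
```

```text
t 22.0 pos [0.569  0.0151 0.0644] yaw -4.22 zt [ 0.0052 -0.0037 -1.    ] F [-1.77 -3.52 11.1 ] op 13.0 gf 52.1 q6 1.54
tcp in rail mm u,v 25.18 0.15 underside mm 15.81
[-0.59348295  0.37028639 -0.08289121]
```

{"api": "send_rows", "payload": {"rows": [[0.8,[0,0.03,-0.1],0],[0.8,[0,0,-0.1],0],[0.8,[0,0,-0.1],0],[0.8,[0,0,-0.1],0],[0.8,[0,0,0],0]]}}

```text
t: 22.62
tool_pos: [0.5688, 0.0151, 0.0674]
tool_rot: [3.137, -0.115, 0.009]
contact_force: [2.0, -2.7, 6.4]
opening: 0.013
grip_force: 51.4
```

```bash
python3 -c "from h import *;o,M=rp();print(o['wrist_torque'])"
```

```text
t 22.62 pos [0.5688 0.0151 0.0674] yaw -4.22 zt [ 0.0054 -0.0031 -1.    ] F [ 2.   -2.7   6.42] op 13.0 gf 51.4 q6 1.54
tcp in rail mm u,v 25.15 0.32 underside mm 18.79
[-0.66201874 -0.33067288 -0.0166862 ]
```

{"api": "send_rows", "payload": {"rows": [[0.8,[0,0.02,-0.1],0],[0.8,[0,0,-0.1],0],[0.8,[0,0,-0.05],0],[0.8,[0,0,0],0]]}}

```text
t: 23.12
tool_pos: [0.5686, 0.0151, 0.0686]
tool_rot: [3.137, -0.116, 0.009]
contact_force: [6.0, -3.9, -0.7]
opening: 0.0133
grip_force: 50.5
```

```bash
python3 -c "from h import *;o,M=rp();print(o['wrist_torque'])"
```

```text
t 23.12 pos [0.5686 0.0151 0.0686] yaw -4.22 zt [ 0.0057 -0.0026 -1.    ] F [ 6.05 -3.94 -0.73] op 13.3 gf 50.5 q6 1.54
tcp in rail mm u,v 25.17 0.52 underside mm 19.98
[-0.78080374 -1.1728269  -0.02065951]
```

{"api": "send_rows", "payload": {"rows": [[0.8,[0.07,0.02,0],0],[0.8,[0.04,0.02,-0.03],0],[0.8,[0,0,-0.03],0],[0.8,[0,0,0],0]]}}

```text
t: 23.62
tool_pos: [0.5688, 0.0151, 0.0688]
tool_rot: [3.138, -0.116, 0.005]
contact_force: [5.3, -2.1, 0.1]
opening: 0.0128
grip_force: 50.7
```

```bash
python3 -c "from h import *;o,M=rp();print(o['wrist_torque'])"
```

```text
t 23.62 pos [0.5688 0.0151 0.0688] yaw -4.22 zt [ 0.0033 -0.0017 -1.    ] F [ 5.28 -2.09  0.06] op 12.8 gf 50.7 q6 1.54
tcp in rail mm u,v 25.12 0.31 underside mm 20.22
[-0.65823139 -0.87300133 -0.01191005]
```

{"api": "send_rows", "payload": {"rows": [[0.8,[0.1,0.03,0],0],[0.8,[0.05,0.02,0],0],[0.8,[0,0,-0.05],0],[0.8,[0,0,0],0]]}}

```text
t: 24.12
tool_pos: [0.5691, 0.015, 0.0691]
tool_rot: [3.139, -0.116, 0.0]
contact_force: [1.7, -3.4, 1.0]
opening: 0.0133
grip_force: 50.8
```

```bash
python3 -c "from h import *;o,M=rp();print(o['wrist_torque'])"
```

```text
t 24.12 pos [0.5691 0.015  0.0691] yaw -4.22 zt [ 0.e+00 -6.e-04 -1.e+00] F [ 1.66 -3.37  1.  ] op 13.3 gf 50.8 q6 1.54
tcp in rail mm u,v 25.09 0.08 underside mm 20.51
[-0.71681468 -0.42742521 -0.08769725]
```

{"api": "send_rows", "payload": {"rows": [[0.8,[0.03,0.05,-0.05],0],[0.8,[0,0.03,0],0],[0.8,[0,0,0],0]]}}

```text
t: 24.5
tool_pos: [0.5691, 0.0149, 0.0697]
tool_rot: [-3.139, 0.116, 0.001]
contact_force: [1.8, -0.7, 1.8]
opening: 0.0132
grip_force: 50.8
```

```bash
python3 -c "from h import *;o,M=rp();print(o['wrist_torque'])"
```

```text
t 24.5 pos [0.5691 0.0149 0.0697] yaw -4.23 zt [-4.e-04  8.e-04 -1.e+00] F [ 1.81 -0.69  1.81] op 13.2 gf 50.8 q6 1.54
tcp in rail mm u,v 24.92 -0.02 underside mm 21.09
[-0.18650433 -0.2391739  -0.03994442]
```

Now at about locked height with little force on the tool. Releasing.

{"api": "send_rows", "payload": {"rows": [[0.8,[0,0,-0.04],0],[1.6,[0,0,0],0],[2.5,[0,0,0],0],[4,[0,0,0],0],[4,[0,0,0],0],[4,[0,0,-1],0],[4,[0,0,-2],0],[4,[0,0,-3],0],[4,[0,0,-4],0],[4,[0,0,0],0]]}}

```text
t: 25.75
tool_pos: [0.5726, 0.0142, 0.1769]
tool_rot: [3.139, -0.116, 0.017]
contact_force: [0.5, -0.3, 0.1]
opening: 0.0399
grip_force: 0.0
```

```bash
python3 - <<'E'
from h import *
rp()
im=ctrl.get_image("side");W=pts(im);save("done.png",im["frame"][150:240,180:300],6)
rel=(W[...,:2]-C)@np.stack([D,N]).T*1000;z=W[...,2]*1000
m=(abs(rel[...,0]-25)<22)&(abs(rel[...,1])<25)
for nm,lo,hi in(("wing top",85,100),("wing",68,100),("collar",43,49)):
    q=m&(z>lo)&(z<hi)
    if q.sum()>4: r=rel[q];print(nm,q.sum(),"u",np.percentile(r[:,0],[3,50,97]).round(1),"v",np.percentile(r[:,1],[3,50,97]).round(1),"z98",np.percentile(z[q],[50,98]).round(1),cv2.minAreaRect(r.astype(np.float32)))
E
```

```text
t 25.75 pos [0.5726 0.0142 0.1769] yaw -4.22 zt [ 0.0106 -0.0011 -0.9999] F [ 0.46 -0.31  0.12] op 39.9 gf 0.0 q6 1.54
tcp in rail mm u,v 24.51 -3.49 underside mm 128.3
wing top 82 u [19.  29.6 33.8] v [-14.1   4.5  19.3] z98 [92.8 95.5] ((26.324337005615234, 2.453990936279297), (36.995845794677734, 15.632841110229492), 89.08319091796875)
wing 158 u [19.2 30.9 34.3] v [-13.6   5.7  19.4] z98 [86.2 95.2] ((27.03565216064453, 2.390962600708008), (17.795799255371094, 37.2005729675293), 1.561600685119629)
collar 30 u [14.5 28.  43.1] v [-14.3   6.8  22.8] z98 [47.5 48.9] ((24.574207305908203, 6.273719787597656), (46.41270065307617, 24.836698532104492), 69.64007568359375)
```

View pics/done.png

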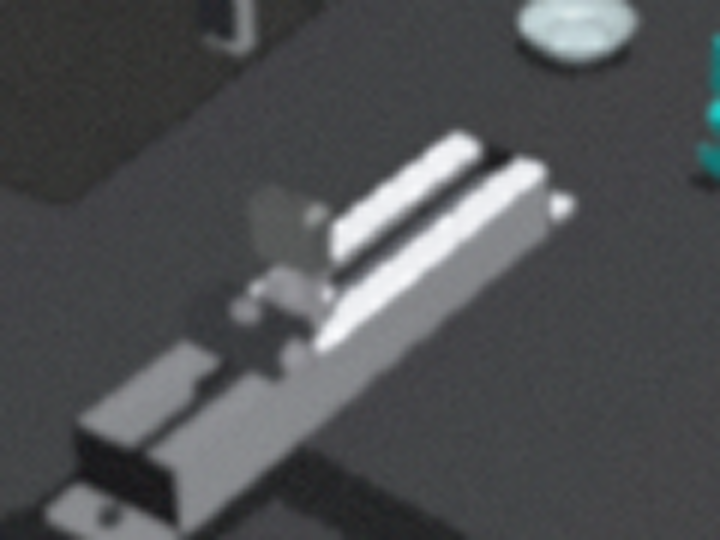

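The picture shows the nut upright at crop (290,240), its wing across the slot beside the stop. I'll clear the arm away and check the height from the top camera, against the wing's reading on the bench.

{"api": "send_rows", "payload": {"rows": [[4,[0,0,-3],0],[4,[0,5,0],0],[4,[0,5,0],0],[4,[0,5,0],0],[4,[0,5,0],0],[4,[0,5,0],0],[4,[0,0,0],0]]}}

```text
t: 26.68
tool_pos: [0.5499, -0.2375, 0.1994]
tool_rot: [-3.139, 0.123, 0.002]
contact_force: [-0.3, 0.9, 0.6]
opening: 0.0403
grip_force: 0.0
```

```bash
python3 - <<'E'
from h import *
rp()
im=ctrl.get_image("top");W=pts(im)
rel=(W[...,:2]-C)@np.stack([D,N]).T*1000;z=W[...,2]*1000
q=(abs(rel[...,0]-25)<22)&(abs(rel[...,1])<25)&(z>75)&(z<110);r=rel[q]
print(q.sum(),np.percentile(z[q],[10,50,90]).round(1),cv2.minAreaRect(r.astype(np.float32)))
W0=pts(dict(np.load("/tmp/top0.npz")));p=W0[(abs(W0[...,0]-.434)<.02)&(abs(W0[...,1]+.325)<.02)&(W0[...,2]>.06)];print("bench ref",np.percentile(p[:,2]*1000,[10,50,90]).round(1))
l=(abs(rel[...,1])<26)&(abs(z-36)<4)&(abs(rel[...,0])<130);print("lip z",np.median(z[l]))
E
```

```text
t 26.68 pos [ 0.5499 -0.2375  0.1994] yaw -4.48 zt [-1.5e-03  4.0e-04 -1.0e+00] F [-0.27  0.88  0.65] op 40.3 gf 0.0 q6 1.12
tcp in rail mm u,v -228.17 0.7 underside mm 150.78
100 [86.  93.5 95.7] ((23.400943756103516, 1.9533519744873047), (13.982454299926758, 33.73430633544922), 0.548689603805542)
bench ref [65.9 71.9 74.1]
lip z 36.730392464348505
```

The nut stands 21.6 mm above its bench reading (locked is 22 mm, a caught tooth would be 18 mm), square within 1° and about 2 mm off centre. Handing in.

```bash
python3 -c "from station import ctrl;print(ctrl.finish_job())"
```

```text
the job is handed in; nothing more can be done
None
```

The nut is locked across the slot beside the stop and released: about 21.6 mm up (22 mm nominal), square within 1° and about 2 mm off centre; the job is handed in, but no verdict came back.

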